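# Close up the sachet machine after cleaning

### The arm

A 6-joint arm with a two-finger parallel gripper is mounted at the origin on the work surface. World frame = base frame: x ahead of the robot, y to its left, z up, the work surface at z = 0. Lengths are in m, angles in degrees, forces in N, time in s.
With the tool pointing down it reaches from about 0.25 to 0.725 m from the base axis. Payload 9.7 kg.
Tool frame: the origin (TCP) lies at the very end of the fingers, on their centre line; the grasp point (between the pads) lies 19 mm behind it (bot.hold_point_z is the distance from the TCP to the grasp point, in m); z points along the fingers, y is the line along which they close (so a half turn about z gives the same grasp; the last joint's range is limited). The gripper opens to 85 mm and grips with 20 to 120 N. Pads are 22 mm wide; open, the fingers measure 114 mm over their backs; the gripper's body (76 mm by 85 mm) begins 54 mm behind the grasp point. The pads swing forward as they close: fully open they stand 13 mm farther back than shut.
Start: joints at [-69.385, 4.979, 10.078, 95.1, 0, 90], TCP at [0.194, -0.515, 0.192] pointing down, gripper open.
Joint ranges: [-179.16, 179.16], [-48.56, 103.87], [-65.8, 70.77], [-126.05, 130.52], [-82.76, 87.17], [-180, 180]. Speed limits (degrees/s): [127.2, 127.2, 147.25, 180, 180, 180].

### API

Orientations are given as [roll, pitch, yaw] about the fixed x, y, z axes, in that order (R = Rz(yaw) Ry(pitch) Rx(roll)).
In Python, from workcell import bot gives the robot as it stands.
- The arm moves only by the tool play_rows, never from a script. Its argument "targets" is a list of rows, each an object with "grip": the closure in counts, from 0 (fully open) to 255 (shut); "linear": the shift along the world's x, y, z in cm, a list of three; "delta_rot": the turn, a rotation vector about the world's x, y, z in rad, a list of three. A call has 1 to 10 rows; each row is the pose to reach, as a shift and turn from the pose commanded when the call began; what a row does not reach only later rows make up. A row lasts 1/10 s, in which the tool goes at most 50 mm and 8.59 degrees, less where a joint would pass 70% of its speed; a pose out of reach is approached as far as the arm can. A call with a gripper value outside its range is refused whole. The fingers move at their own pace and stop on an object; "force" is the grip in N (left out, the last holds). Time passes only in rows, so rows that repeat a pose let the fingers close. It gives the time, the measured TCP pose, the force, the opening and the grip force at its end, in the units of the state.
- bot.get_obs(): the state, without advancing time (a new reading comes with each control period).
- bot.camera(name): name is "scene" or "top" or "wrist"; returns a dict with "color" (480x640x3 uint8, red, green, blue), "range_z" (480x640 float32, m along the optical axis (not along the pixel's ray), 0 where there is no reading), "fov_y" (degrees; the focal length in pixels is half the picture's height over the tangent of half this angle, whatever the lens; pixels are square), "cx", "cy" (the principal point, pixels), "world_to_cam" (4x4, takes a point from world to camera coordinates). Camera axes: x right, y up, looking along -z (the intrinsics and any distortion apply to the point x, -y, -z); pixel columns grow to the right and rows downward; lengths in m; the calibration is good to about 2 mm. A picture is of the moment at which its call begins.
- bot.job_done(): hands the job in; it is judged then, once.
Trained networks look in a picture, given as the dict that the camera call returned (one of the last four; its "shot" number tells which), for a name from the list of things; names that differ only in an ending like _2 or _b are one class to them, and where a whole thing is asked for, a point or a joint stands for the part that bears it (a point fixed in the world has none). Each returns a list of dicts, best first, with "conf" (0 to 1); they miss things now and then, are a little off and sometimes report something else, mostly with a low value. They report only what shows in the picture. A call takes as long as a camera call. They do not tell look-alikes from the thing itself.
- bot.search_frame(picture, target): "box" ([left, top, right, bottom] in pixels, round what is visible of it).
- bot.trace(picture, target): "pixels" (480x640 bool, what is visible of it) and "box" ([left, top, right, bottom] in pixels, round what is visible of it).
- bot.pinpoint(picture, target): "pixel" ([column, row] in pixels: a listed point, or the origin of a listed thing).
The state is a dict: "time": time; "q": joint angles; "qd": joint speeds; "joint_efforts": joint torques, N m; "ee_pos": TCP position; "tcp_rot": TCP orientation; "wrist_force": force on the tool from outside, world axes, zero at the start; "torque": the same for the moment, N m; "opening": finger opening in m; "grasp_force": force on a finger pad.
Only numpy, scipy, OpenCV 4.12 (cv2) and the standard library are available. Lean on these libraries where they do the work, as an engineer would, in place of code of your own. Each camera call takes 0.05 s, during which the arm holds its last target. There are 200 camera calls.

### The job

The dispensary's sachet machine has been cleaned: put its loose blue cover back on the two brass pins of the sloping face so that it lies flush and square on the face (either way round). Then slide the black-knobbed steel latch fully home over the cover's edge, and last flip the red cam lever all the way down to lock it. Leave the bottle, the carton and the calculator where they stand.

Things in the scene. Friction and masses are not known exactly. Their poses are not given: they have to be found in the camera images.
- cover: Loose blue plate, 110 (own x) x 120 (own y) x 6 mm, 0.2 kg, flat on the bench, grip up. Origin: centre of its underside; z up out of the gripped side. White grip rib on top, centred: 60 mm along y, 14 mm thick along x, 6 to 40 mm above the underside. Two 14 mm through holes at (x, y) = (+40, +46) and (-40, -46) mm. Same after a half turn about z, and fits either way round.
- cover_grip (a point): Centre of the cover's white rib, 30 mm above the cover's underside (10 mm below the rib's top).
- machine: Cream and navy sachet machine fixed on the bench, 340 mm wide (own y), about 190 mm deep (own x). Origin: centre of its footprint on the bench; z up. Its sloping face looks to its own -x. The face's lower edge is about 45 mm and its upper edge about 135 mm above the bench; nothing fixed stands above it but the lever.
- face: The machine's sloping face, tilted 28 degrees from level. Origin in the face, 90 mm above the bench; x points up the slope, y is level along the face (towards the cover's seat), z is the outward normal. It spans x -95 to 95 and y -200 to 140 mm and carries, in order of y: cam lever, latch, cover seat.
- seat (a point): Where the centre of the cover's underside belongs: face frame (0, 60, 0) mm, axes as the face. The cover's x goes along the slope, its rib level. Around it is a 64 mm square dark recess. Two brass pins, 10 mm in diameter, 16 mm high, top 6 mm tapered to 4 mm, stand square to the face at (x, y) = (+40, +46) and (-40, -46) mm from this point.
- latch (a joint): Travel in m of the steel latch along the face's +y: 0 = fully back, off the seat; 0.035 = fully home, its tongue 20 mm over the middle of the cover's edge (tongue 8 to 14 mm above the face). Friction about 2 N; stays where left. Runs between two rails 16 mm high; its tail, 10 to 43 mm behind the knob, is 22 mm high. Home: above 0.029.
- latch_grip (a point): In the latch's black knob, a rib 14 mm thick along the face's y, 36 mm long along the slope, from 14 to 50 mm above the face; this point is on its centre 42 mm above the face. Moves with the latch.
- cam (a joint): Angle in rad of the red cam lever: 0 = standing square to the face (free), 1.48 = folded down to the face's +y, almost flat behind the latch's tail (locked; above 1.35). Axis along the face's x; stays where left (0.1 N m); cannot go down unless the latch is home. Bar 80 mm long, 12 to 14 mm thick in the swing direction, 18 to 24 mm wide, with a dark nose 20 mm deep near its end, on the +y side.
- cam_hinge (a point): Centre of the lever's hinge: face frame (0, -170, 18) mm. Axes as the face. Two cheeks 30 mm high, 14 to 22 mm either side, hold it.
- cam_tip (a point): Centre of the red lever's free end, 80 mm from its hinge.
- bottle: Bystander: white jar with a maroon lid, 64 mm in diameter, 130 mm high, loose. Origin: centre of its underside.
- carton: Bystander: green carton, 55 x 85 x 120 mm high, loose. Origin: centre of its underside.
- calculator: Bystander: orange calculator, 100 x 140 x 18 mm, lying flat, loose. Origin: centre of its underside.
Mind the look-alikes: they are no part of the job. What is shaped like the cover but brown is not meant.

How it is judged:
By the outcome, as a careful person would: the job done as asked, in the order asked, and still so for the second after the job is handed in, with the robot touching nothing.
It also fails if it takes over 54 s, if anything falls off the work surface, if the arm or the gripper's body presses on something with over 40 N, if the wrist force passes 120 N, or if a joint passes its speed limit or range.

## Working session

There is one attempt and no reset: what is moved stays moved. The work goes in short steps, Python scripts to look and compute and a tool call to move; the robot and the scene stay as the last step left them, time stands still between calls to the robot, and variables do not carry over. Pictures are saved under pics/ and viewed, at most 12 in all, crops included, and the job is handed in when it is done.

Besides the shell and the picture viewer there is one more tool, called by a JSON object that holds its "api" and its "payload". play_rows: Moves the arm, as the interface text tells. Its arguments: {"type":"object","properties":{"targets":{"type":"array","items":{"type":"object","properties":{"grip":{"type":"number"},"linear":{"type":"array","items":{"type":"number"}},"delta_rot":{"type":"array","items":{"type":"number"}}}}},"force":{"type":"number"}},"required":["targets"]}

```bash
mkdir -p pics; ls; cat > h.py <<'E'
import numpy as np, cv2
from workcell import bot
def f(p): return 240/np.tan(np.radians(p["fov_y"])/2)
def unproj(p,u,v,z=None):
    u=np.asarray(u,float);v=np.asarray(v,float)
    if z is None: z=p["range_z"][v.round().astype(int),u.round().astype(int)]
    F=f(p); c=np.stack([(u-p["cx"])/F*z,-(v-p["cy"])/F*z,-z,np.ones_like(z)],-1)
    return (c@np.linalg.inv(p["world_to_cam"]).T)[...,:3]
def save(p,n): cv2.imwrite(f"pics/{n}.png",p["color"][...,::-1])
E
python3 - <<'E'
from h import *
print(bot.get_obs())
ims=[]
for n in("top","scene"):
    p=bot.camera(n); print({k:v for k,v in p.items() if k not in("color","range_z")})
    ims.append(p["color"])
    for t in "cover cover_grip machine face seat latch latch_grip cam cam_hinge cam_tip bottle carton calculator".split():
        try:
            r=bot.pinpoint(p,t)
            for d in r[:3]:
                u,v=d["pixel"]; 
                ok=0<=u<639.4 and 0<=v<479.4
                print(n,t,round(d["conf"],2),np.round([u,v],1),unproj(p,u,v).round(4) if ok else "")
        except Exception as e: print(t,e)
    save(p,n)
E
```

```text
pics
{'time': 0.0, 'q': array([-6.93851600e+01,  5.01096270e+00,  1.00333413e+01,  9.51008964e+01,
       -4.67108858e-05,  8.99970377e+01]), 'qd': array([ 0.00799114, -0.02669522,  0.01498131, -0.02631894,  0.0943422 ,
        0.00447588]), 'joint_efforts': array([-8.91180862e-04, -5.20385993e+01,  4.64802468e+01,  1.64211768e-02,
        4.14009332e-05,  1.84738028e-06]), 'ee_pos': array([ 0.1935402 , -0.51450144,  0.19107447]), 'tcp_rot': array([-1.79921482e+02,  4.26512617e-05,  2.06178024e+01]), 'wrist_force': array([-0.62368151, -0.14284959,  0.00199191]), 'torque': array([-0.00430547,  0.02107972, -0.02203592]), 'grasp_force': 0.0, 'opening': 0.08535583296896951}
{'fov_y': 47.18262456050574, 'cx': 323.7474518967994, 'cy': 241.2206605045421, 'world_to_cam': array([[-2.14408357e-02, -9.99770103e-01,  1.79470313e-04,
        -6.90028524e-02],
       [ 9.85074296e-01, -2.10950066e-02,  1.70832175e-01,
        -5.50902195e-01],
       [-1.70789116e-01,  3.83957621e-03,  9.85300125e-01,
        -1.41573859e+00],
       [ 0.00000000e+00,  0.00000000e+00,  0.00000000e+00,
         1.0
[... 2001 characters left out ...]
2 0.1858 0.1148]
scene face 0.47 [256.2 263.9] [ 0.5198 -0.2271  0.0365]
scene seat 0.82 [446.8 290.6] [0.544  0.2481 0.0879]
latch it knows: bottle, calculator, cam_hinge, cam_tip, carton, cover, cover_grip, face, latch_grip, machine, seat
scene latch_grip 0.89 [394.3 278.2] [0.598  0.1293 0.1395]
cam it knows: bottle, calculator, cam_hinge, cam_tip, carton, cover, cover_grip, face, latch_grip, machine, seat
scene cam_hinge 0.8 [349.6 294.5] [0.6605 0.0448 0.1244]
scene cam_tip 0.51 [344.2 259. ] [0.6089 0.0186 0.175 ]
scene bottle 0.79 [196.2 315.5] [ 0.7292 -0.2886  0.033 ]
scene carton 0.64 [266.7 321.9] [ 0.7067 -0.1278  0.0376]
scene calculator 0.85 [356.3 257.2] [0.3996 0.0142 0.0242]
```

View pics/top.png

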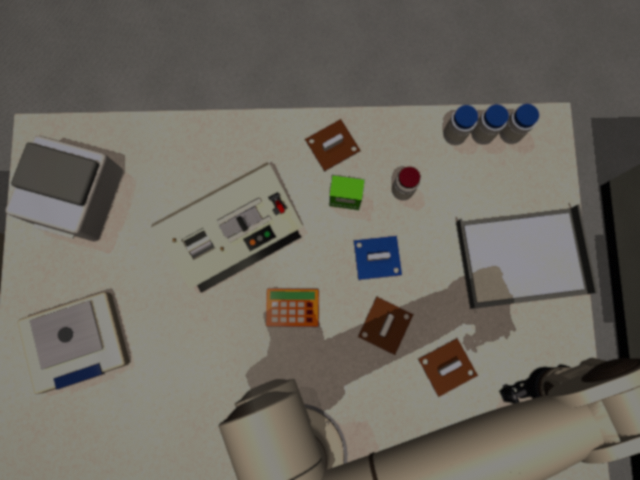

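View pics/scene.png

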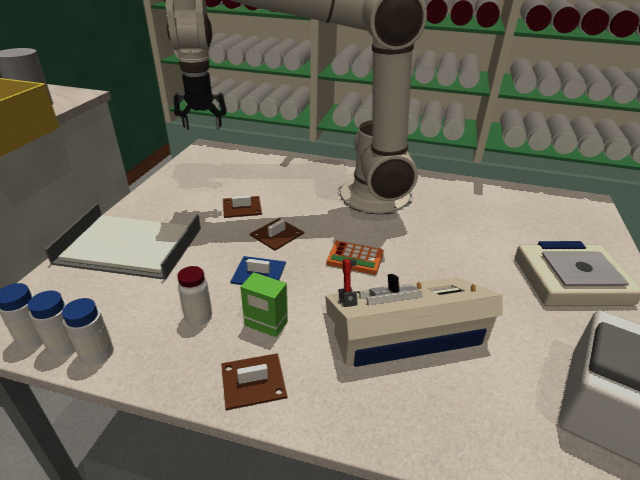

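The top picture shows the blue cover at about (378,257), with brown look-alikes at (332,145), (386,325) and (448,366). The seat recess is at (198,243), the latch knob at (241,225) and the red lever at (280,205). The scene view agrees: blue cover at (258,268), lever upright at (347,275), knob at (393,282).

```bash
cat >> h.py <<'E'
def cloud(p):
    v,u=np.mgrid[0:480,0:640]; return unproj(p,u,v)
def blue(p):
    h=cv2.cvtColor(p["color"],cv2.COLOR_RGB2HSV); return (h[...,0]>95)&(h[...,0]<130)&(h[...,1]>140)&(h[...,2]>40)
def cover_fit(p,center):
    P=cloud(p); m=blue(p)&(np.hypot(P[...,0]-center[0],P[...,1]-center[1])<.1)&(p["range_z"]>0)
    Q=P[m]; zt=np.median(Q[:,2]); Q=Q[abs(Q[:,2]-zt)<.006]
    r=cv2.minAreaRect((Q[:,:2]*1000).astype(np.float32)); return zt,r,len(Q)
def face_fit(p,c=(.58,.2,.09)):
    P=cloud(p).reshape(-1,3); P=P[(p["range_z"].ravel()>0)&(P[:,2]>.03)&(P[:,2]<.145)&(np.linalg.norm(P[:,:2]-np.array(c)[:2],axis=1)<.2)]
    best=None; rng=np.random.default_rng(0)
    for _ in range(600):
        a,b,d=P[rng.integers(len(P),size=3)]; n=np.cross(b-a,d-a); l=np.linalg.norm(n)
        if l<1e-5: continue
        n/=l; n*=np.sign(n[2]) or 1
        if not .82<n[2]<.94: continue
        k=abs((P-a)@n)<.002
        if best is None or k.sum()>best.sum(): best=k
    Q=P[best]
    for _ in range(3):
        c0=Q.mean(0); n=np.linalg.svd(Q-c0,full_matrices=False)[2][2]; n*=np.sign(n[2]); Q=P[abs((P-c0)@n)<.002]
    return n,n@c0,Q
E
python3 - <<'E'
from h import *
for nm in("top","scene"):
    p=bot.camera(nm); print(nm,cover_fit(p,(.51,-.22)))
    n,d,Q=face_fit(p); print(n,d,len(Q),"tilt",np.degrees(np.arccos(n[2])),"yaw x",np.degrees(np.arctan2(-n[1],-n[0])))
    # y axis
    yaw=np.arctan2(-n[1],-n[0]); y=np.array([-np.sin(yaw),np.cos(yaw),0]); x=np.cross(y,n)
    print("extent x,y",np.percentile(Q@x,[.2,99.8]),np.percentile(Q@y,[.2,99.8]))
    for t in("cam_tip","latch_grip","seat","cover_grip"):
        print(t,[np.round(r["pixel"],1) for r in bot.pinpoint(p,t)[:1]])
p=bot.camera("wrist"); W=np.linalg.inv(p["world_to_cam"]); print(W.round(3),p["fov_y"])
E
```

```text
top (np.float64(0.00542658886091274), ((509.5427551269531, -225.96682739257812), (104.44212341308594, 114.65227508544922), 4.978750228881836), 1227)
[-0.4133783  -0.22030406  0.88350693] -0.1990203911712478 3787 tilt 27.931659565175007 yaw x 28.054747422650976
extent x,y [0.47197153 0.66211982] [-0.29377138  0.04061122]
cam_tip [array([282.1, 208.2])]
latch_grip [array([240.2, 226.3])]
seat [array([198.2, 243.5])]
cover_grip [array([376.5, 255.2])]
scene (np.float64(0.006070483171268348), ((511.06396484375, -226.33279418945312), (112.6227035522461, 120.45836639404297), 6.592981338500977), 537)
[-0.41307971 -0.22152546  0.88334117] -0.19875171128295704 2485 tilt 27.95192859639117 yaw x 28.2036700945712
extent x,y [0.47167373 0.66443198] [-0.29596157  0.03948168]
cam_tip [array([345.6, 254.9])]
latch_grip [array([389.6, 279.2])]
seat [array([445.5, 290.1])]
cover_grip [array([258.5, 367.8])]
[[ 0.352  0.901  0.253  0.256]
 [-0.936  0.339  0.095 -0.491]
 [-0.    -0.27   0.963  0.373]
 [ 0.     0.     0.     1.   ]] 63.20624500979915
```

{"api": "play_rows", "payload": {"targets": [{"grip":0,"linear":[5,8,10],"delta_rot":[0,0,0.15]},{"grip":0,"linear":[22.5,42,12],"delta_rot":[0,0,1.0]},{"grip":0,"linear":[22.5,42,12],"delta_rot":[0,0,1.0]},{"grip":0,"linear":[22.5,42,12],"delta_rot":[0,0,1.0]},{"grip":0,"linear":[22.5,42,12],"delta_rot":[0,0,1.0]},{"grip":0,"linear":[22.5,42,12],"delta_rot":[0,0,1.0]},{"grip":0,"linear":[22.5,42,12],"delta_rot":[0,0,1.0]},{"grip":0,"linear":[22.5,42,12],"delta_rot":[0,0,1.0]},{"grip":0,"linear":[22.5,42,12],"delta_rot":[0,0,1.0]},{"grip":0,"linear":[22.5,42,12],"delta_rot":[0,0,1.0]}]}}

```text
time: 2.75
ee_pos: [0.4191, -0.0929, 0.3124]
tcp_rot: [179.9, 0.0, 77.9]
wrist_force: [1.4, -0.5, 0.2]
opening: 0.0853
grasp_force: 0.0
```

{"api": "play_rows", "payload": {"targets": [{"grip":0,"linear":[14,26,-1],"delta_rot":[0,0,0.7]},{"grip":0,"linear":[14,26,-1],"delta_rot":[0,0,0.7]},{"grip":0,"linear":[14,26,-1],"delta_rot":[0,0,0.7]},{"grip":0,"linear":[14,26,-1],"delta_rot":[0,0,0.7]},{"grip":0,"linear":[14,26,-1],"delta_rot":[0,0,0.7]},{"grip":0,"linear":[14,26,-1],"delta_rot":[0,0,0.7]},{"grip":0,"linear":[14,26,-1],"delta_rot":[0,0,0.7]},{"grip":0,"linear":[14,26,-1],"delta_rot":[0,0,0.7]},{"grip":0,"linear":[14,26,-1],"delta_rot":[0,0,0.7]}]}}

```text
time: 3.65
ee_pos: [0.5583, 0.1646, 0.3022]
tcp_rot: [180.0, 0.0, 118.0]
wrist_force: [-0.2, 0.8, -0.3]
opening: 0.0854
grasp_force: 0.0
```

```bash
python3 - <<'E'
from h import *
o=bot.get_obs(); print(o["time"],o["ee_pos"],o["tcp_rot"],o["q"].round(1))
p=bot.camera("wrist"); save(p,"w1"); np.savez("w1.npz",**p)
n,d,Q=face_fit(p); print(n,d,len(Q),"tilt",np.degrees(np.arccos(n[2])),"yaw x",np.degrees(np.arctan2(-n[1],-n[0])))
for t in("seat","latch_grip","cam_hinge","cam_tip"):
    for r in bot.pinpoint(p,t)[:1]: print(t,r["conf"],r["pixel"],unproj(p,*r["pixel"]))
E
```

```text
3.65 [0.55834881 0.16458328 0.30219329] [1.79984023e+02 1.36298683e-02 1.17993493e+02] [ 16.4  14.3  33.4 109.1  -0.   78.4]
[-0.4126923  -0.22073452  0.88372017] -0.19877685884447654 44493 tilt 27.90556596505699 yaw x 28.14075118665926
seat 0.71 [345.3, 118.0] [0.54120915 0.24423171 0.0873065 ]
latch_grip 0.96 [324.2, 253.5] [0.58055186 0.12638459 0.13549172]
cam_hinge 0.96 [336.2, 340.3] [0.63966223 0.04275955 0.11772224]
cam_tip 0.93 [297.8, 374.3] [0.60727969 0.02487312 0.17563082]
```

View pics/w1.png

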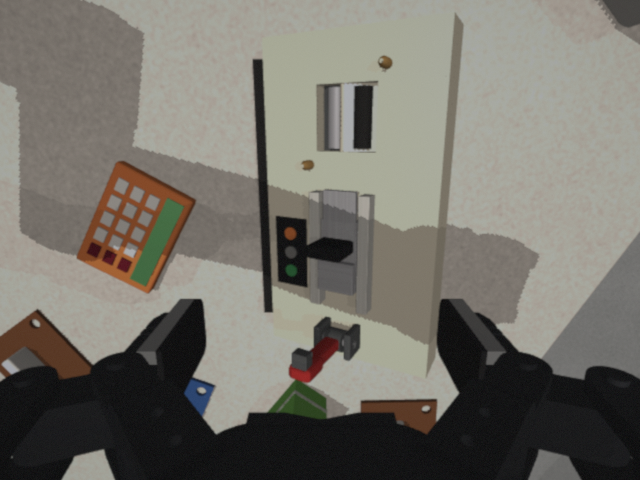

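```bash
python3 - <<'E'
from h import *
p=dict(np.load("w1.npz")); n,d,Q=face_fit(p)
yaw=np.arctan2(-n[1],-n[0]); y=np.array([-np.sin(yaw),np.cos(yaw),0]); x=np.cross(y,n)
P=cloud(p); X=P@x;Y=P@y;Z=P@n-d
h=cv2.cvtColor(p["color"],cv2.COLOR_RGB2HSV)
br=(h[...,0]>8)&(h[...,0]<25)&(h[...,1]>90)
C=[]
for (u,v) in((385,62),(308,165)):
    s=np.s_[v-14:v+15,u-14:u+15]
    m=br[s]; z=Z[s]; 
    print(m.sum(),"zmax",np.sort(z[m])[-5:].round(4))
    for lo,hi in((.003,.012),(.011,.02)):
        k=(z>lo)&(z<hi); 
        if k.sum(): print(lo,k.sum(),X[s][k].mean().round(4),Y[s][k].mean().round(4),"rng",np.ptp(X[s][k]).round(4),np.ptp(Y[s][k]).round(4))
    k=(z>.011)&(z<.02); C.append([X[s][k].mean(),Y[s][k].mean()])
    # colour centroid of blob ray intersected with z=~12mm plane
    vv,uu=np.nonzero(m); print("blob",uu.mean()+u-14,vv.mean()+v-14)
C=np.array(C); D=C[0]-C[1]; print("dist",np.linalg.norm(D),"ang",np.degrees(np.arctan2(D[1],D[0])),"exp",np.hypot(80,92),np.degrees(np.arctan2(92,80)),"mid",C.mean(0))
F=(abs(Z)<.002)&(p["range_z"]>0)&(X>.45)&(X<.68)&(Y>-.32)&(Y<.06)
print("extent",np.percentile(X[F],[.2,99.8]),np.percentile(Y[F],[.2,99.8]))
R=(Z<-.004)&(abs(X-.567)<.045)&(abs(Y+.037)<.045); print("recess",R.sum(),np.percentile(X[R],[1,99]),np.percentile(Y[R],[1,99]))
K=(Z>.044)&(Z<.056)&(abs(X-.567)<.03)&(Y>-.2)&(Y<-.05); print("knob top",K.sum(),np.percentile(X[K],[2,50,98]),np.percentile(Y[K],[2,50,98]),Z[K].max())
K=(Z>.018)&(Z<.025)&(abs(X-.567)<.03)&(Y>-.21)&(Y<-.04); print("tail", K.sum(),np.percentile(X[K],[2,98]),np.percentile(Y[K],[2,98]))
red=((h[...,0]<6)|(h[...,0]>174))&(h[...,1]>150)&(Z>.0)&(Y<-.2); 
for lo in(.02,.04,.06,.08,.09):
    k=red&(Z>lo)&(Z<lo+.02); print(lo,k.sum(),X[k].mean(),Y[k].mean())
print("Z red max",Z[red].max(),"xy.5",x,y,n,d)
E
```

```text
97 zmax [0.0153 0.016  0.0164 0.0165 0.0165]
0.003 69 0.6077 0.0049 rng 0.0092 0.0095
0.011 67 0.6065 0.0057 rng 0.0084 0.0088
blob 385.87628865979383 62.14432989690721
70 zmax [0.0154 0.0156 0.0159 0.0162 0.3594]
0.003 57 0.5285 -0.0852 rng 0.0075 0.0098
0.011 41 0.5275 -0.0855 rng 0.0076 0.0081
blob 307.64285714285717 164.35714285714286
dist 0.12073776062233517 ang 49.097355677035615 exp 121.91800523302537 48.99091309842978 mid [ 0.56698131 -0.0398827 ]
extent [0.47076673 0.66036391] [-0.29899494  0.03972696]
recess 1788 [0.53262449 0.59122661] [-0.07188245 -0.00785469]
knob top 515 [0.54913663 0.56772035 0.58321327] [-0.16970552 -0.16237578 -0.15668529] 0.05183307939277984
tail 1100 [0.54630784 0.58547936] [-0.2093471  -0.15675797]
0.02 100 0.5679288800054276 -0.2640579400874819
0.04 210 0.5685848059934883 -0.26349596400516784
0.06 365 0.4085666179663479 -0.23267932865574834
0.08 327 0.5589472935256657 -0.2617522603672114
0.09 242 0.568594012722976 -0.26451473485667276
Z red max 0.09910995438800607 xy.5 [0.77925706 0.41679705 0.46801566] [-0.47163917  0.88179164  0.        ] [-0.4126923  -0.22073452  0.88372017] -0.19877685884447654
```

The wrist view shows brass pins at (385,62) and (308,165), the recess at x 318–378, y 82–152, the knob at (330,248) and the lever at (313,355). The measured pin spacing, face extent and heights match the text. Next I look at the cover from close by.

{"api": "play_rows", "payload": {"targets": [{"grip":0,"linear":[-5,-39,-7],"delta_rot":[0,0,-0.384]},{"grip":0,"linear":[-5,-39,-7],"delta_rot":[0,0,-0.384]},{"grip":0,"linear":[-5,-39,-7],"delta_rot":[0,0,-0.384]},{"grip":0,"linear":[-5,-39,-7],"delta_rot":[0,0,-0.384]},{"grip":0,"linear":[-5,-39,-7],"delta_rot":[0,0,-0.384]},{"grip":0,"linear":[-5,-39,-7],"delta_rot":[0,0,-0.384]},{"grip":0,"linear":[-5,-39,-7],"delta_rot":[0,0,-0.384]},{"grip":0,"linear":[-5,-39,-7],"delta_rot":[0,0,-0.384]},{"grip":0,"linear":[-5,-39,-7],"delta_rot":[0,0,-0.384]},{"grip":0,"linear":[-5,-39,-7],"delta_rot":[0,0,-0.384]}]}}

```text
time: 4.9
ee_pos: [0.5077, -0.2261, 0.2317]
tcp_rot: [-180.0, -0.0, 95.8]
wrist_force: [0.2, 0.7, 0.5]
opening: 0.085
grasp_force: 0.0
```

```bash
python3 - <<'E'
from h import *
o=bot.get_obs(); print(o["time"],o["ee_pos"],o["tcp_rot"],o["q"].round(1))
p=bot.camera("wrist"); save(p,"w2"); np.savez("w2.npz",**p)
print(cover_fit(p,(.51,-.226)))
P=cloud(p); k=(P[...,2]>.03)&(P[...,2]<.05)&(np.hypot(P[...,0]-.51,P[...,1]+.226)<.06)
print("rib",k.sum(),P[k][:,2].max(),cv2.minAreaRect((P[k][:,:2]*1000).astype(np.float32)))
r=bot.pinpoint(p,"cover_grip")[0]; print(r,unproj(p,*r["pixel"]))
E
```

```text
4.9 [ 0.5077453  -0.22614459  0.23172707] [-1.79990641e+02 -1.66889054e-02  9.58273924e+01] [-24.    6.9  16.7  99.8   0.   60.2]
(np.float64(0.004961688809518694), ((507.10888671875, -226.06187438964844), (107.42437744140625, 117.54170989990234), 5.152352333068848), 9697)
rib 856 0.040975257130482 ((507.9576110839844, -225.6913299560547), (13.573386192321777, 58.975013732910156), 5.695955276489258)
{'pixel': [320.8, 198.6], 'conf': 0.86} [ 0.50565367 -0.2234435   0.03982414]
```

View pics/w2.png

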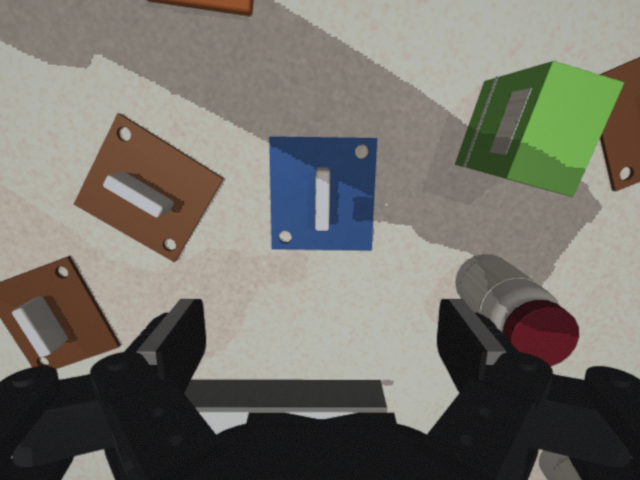

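The blue cover is centred at about (322,195), with holes at (362,151) and (286,237), which is the expected layout. Rib and plate agree on a centre of (0.508,-0.226) and a turn of 5.5°. Next I grasp it.

{"api": "play_rows", "payload": {"targets": [{"grip":0,"linear":[0,0,-5],"delta_rot":[0,0,-0.006]},{"grip":0,"linear":[0,0.02,-10],"delta_rot":[0,0,-0.006]},{"grip":0,"linear":[0,0.02,-15],"delta_rot":[0,0,-0.006]},{"grip":0,"linear":[0,0.02,-18.5],"delta_rot":[0,0,-0.006]},{"grip":0,"linear":[0,0.02,-20.5],"delta_rot":[0,0,-0.006]},{"grip":0,"linear":[0,0.02,-21.8],"delta_rot":[0,0,-0.006]},{"grip":0,"linear":[0,0.02,-21.8],"delta_rot":[0,0,-0.006]}]}}

```text
time: 5.7
ee_pos: [0.5083, -0.2234, 0.0128]
tcp_rot: [-179.9, -0.1, 95.8]
wrist_force: [0.2, -0.0, 0.9]
opening: 0.0854
grasp_force: 0.0
```

{"api": "play_rows", "payload": {"force": 60, "targets": [{"grip":255,"linear":[0,0,0],"delta_rot":[0,0,0]},{"grip":255,"linear":[0,0,0],"delta_rot":[0,0,0]},{"grip":255,"linear":[0,0,0],"delta_rot":[0,0,0]},{"grip":255,"linear":[0,0,0],"delta_rot":[0,0,0]},{"grip":255,"linear":[0,0,0],"delta_rot":[0,0,0]},{"grip":255,"linear":[0,0,0],"delta_rot":[0,0,0]},{"grip":255,"linear":[0,0,0],"delta_rot":[0,0,0]},{"grip":255,"linear":[0,0,0],"delta_rot":[0,0,0]}]}}

```text
time: 6.5
ee_pos: [0.5086, -0.2247, 0.0137]
tcp_rot: [-180.0, -0.0, 95.7]
wrist_force: [-0.2, 0.0, -0.7]
opening: -0.0005
grasp_force: 0.0
```

```bash
python3 - <<'E'
from h import *
o=bot.get_obs(); print(o)
p=bot.camera("wrist"); q=bot.camera("scene")
a=p["color"]; b=cv2.resize(q["color"][180:360,150:390],(640,480))
cv2.imwrite("pics/g.png",cv2.resize(np.hstack([a,b]),(800,300))[...,::-1])
P=cloud(p); k=(P[...,2]>.03)&(P[...,2]<.05)&(np.hypot(P[...,0]-.51,P[...,1]+.226)<.05)
print(cover_fit(q,(.51,-.226)))
E
```

```text
{'time': 6.5, 'q': array([-2.38340977e+01,  6.11626764e+00, -8.41164242e+00,  7.54791701e+01,
       -1.11606579e-03,  6.04977402e+01]), 'qd': array([ 0.01319262, -0.06167566,  0.11004515,  0.01486999, -0.13962464,
        0.06369152]), 'joint_efforts': array([-5.70273784e-03, -5.30919421e+01,  4.63063860e+01,  3.31696858e-03,
       -1.95063435e-04,  7.02014199e-05]), 'ee_pos': array([ 0.5085536 , -0.22466739,  0.0137126 ]), 'tcp_rot': array([-1.79993288e+02, -2.51530529e-03,  9.56681620e+01]), 'wrist_force': array([-0.18952745,  0.0261722 , -0.71159009]), 'torque': array([0.03154257, 0.00852414, 0.00751631]), 'grasp_force': 0.0, 'opening': -0.0005417457614534099}
(np.float64(0.005891621466456554), ((511.9884033203125, -225.4075927734375), (111.99201202392578, 118.76441192626953), 5.345218658447266), 530)
```

View pics/g.png

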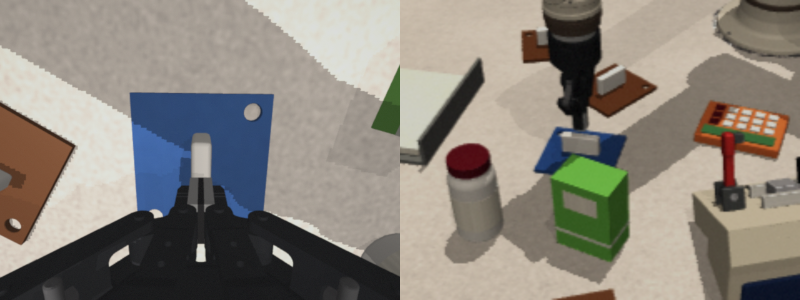

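The wrist picture shows the shut fingers ending at about (200,200), with the rib still standing free at (201,155). They missed it, so I check where the fingertips really are.

```bash
python3 - <<'E'
from h import *
o=bot.get_obs()
p=bot.camera("wrist"); q=bot.camera("scene")
P=cloud(p)
for v in range(200,400,12): print(v,P[v,322].round(3),p["color"][v,322])
def proj(p,X):
    c=p["world_to_cam"]@np.r_[X,1]; F=f(p); return p["cx"]+F*c[0]/-c[2],p["cy"]-F*c[1]/-c[2]
print("tcp in scene",proj(q,o["ee_pos"]),"wrist",proj(p,o["ee_pos"]))
Pq=cloud(q); 
for v in range(236,276,3): print(v,Pq[v,254:264:3].round(3).tolist(),q["color"][v,257])
E
```

```text
200 [ 0.504 -0.191  0.004] [ 46  72 116]
212 [ 0.505 -0.197  0.005] [ 72  86 112]
224 [ 0.505 -0.196  0.031] [117 114 109]
236 [ 0.505 -0.199  0.039] [194 188 180]
248 [ 0.506 -0.205  0.039] [193 188 180]
260 [ 0.506 -0.21   0.039] [192 186 179]
272 [ 0.507 -0.215  0.039] [194 188 181]
284 [ 0.507 -0.221  0.039] [91 88 85]
296 [ 0.506 -0.213  0.067] [27 26 26]
308 [ 0.507 -0.214  0.076] [24 26 24]
320 [ 0.506 -0.214  0.085] [26 26 28]
332 [ 0.507 -0.215  0.089] [39 38 37]
344 [ 0.507 -0.219  0.09 ] [41 41 41]
356 [ 0.507 -0.223  0.09 ] [40 39 41]
368 [ 0.508 -0.228  0.089] [39 38 39]
380 [ 0.508 -0.232  0.089] [39 39 39]
392 [ 0.516 -0.304 -0.   ] [221 218 207]
tcp in scene (np.float64(259.1403248162657), np.float64(268.2843898691254)) wrist (np.float64(323.81819543706314), np.float64(272.0044532425111))
236 [[0.536, -0.22, 0.137], [1.36, 0.152, 0.765], [0.523, -0.21, 0.13], [0.504, -0.21, 0.118]] [ 7  8 10]
239 [[0.554, -0.212, 0.142], [0.523, -0.219, 0.119], [0.527, -0.209, 0.124], [0.497, -0.214, 0.103]] [14 12 12]
242 [[0.57, -0.206, 0.146], [0.546, -0.209, 0.128], [0.522, -0.212
[... 574 characters left out ...]
38, 0.002]] [22 20 20]
260 [[0.508, -0.238, 0.038], [0.509, -0.229, 0.04], [0.505, -0.222, 0.04], [0.462, -0.232, 0.005]] [119 114 106]
263 [[0.517, -0.234, 0.036], [0.517, -0.226, 0.038], [0.516, -0.218, 0.038], [0.516, -0.209, 0.041]] [131 126 116]
266 [[0.517, -0.235, 0.025], [0.519, -0.226, 0.029], [0.518, -0.218, 0.03], [0.515, -0.21, 0.03]] [123 118 108]
269 [[0.517, -0.236, 0.016], [0.517, -0.227, 0.017], [0.518, -0.218, 0.02], [0.517, -0.21, 0.021]] [120 115 106]
272 [[0.643, -0.178, 0.118], [0.515, -0.229, 0.005], [0.517, -0.219, 0.009], [0.515, -0.212, 0.009]] [37 46 63]
275 [[0.653, -0.174, 0.119], [0.653, -0.167, 0.121], [0.65, -0.161, 0.119], [0.65, -0.154, 0.121]] [103 174  65]
```

```bash
python3 - <<'E'
from h import *
print(bot.hold_point_z,[a for a in dir(bot) if not a.startswith('_')])
p=bot.camera("wrist"); q=bot.camera("scene"); P=cloud(p)
for v in range(284,300): print(v,P[v,[312,318,322,326,332]].round(3)[:,1:].tolist(),p["color"][v,322])
Pq=cloud(q)
for v in range(252,263): print(v,Pq[v,[252,255,257,259,261]].round(3).tolist(),q["color"][v,[255,257]].tolist())
E
```

```text
0.0187 ['PlanningError', 'camera', 'get_obs', 'hold_point_z', 'job_done', 'pinpoint', 'search_frame', 'trace']
284 [[-0.221, 0.039], [-0.221, 0.038], [-0.221, 0.039], [-0.22, 0.04], [-0.22, 0.039]] [91 89 85]
285 [[-0.214, 0.058], [-0.214, 0.057], [-0.214, 0.057], [-0.214, 0.057], [-0.214, 0.056]] [39 38 38]
286 [[-0.214, 0.057], [-0.214, 0.058], [-0.214, 0.058], [-0.213, 0.059], [-0.213, 0.059]] [25 26 26]
287 [[-0.214, 0.06], [-0.213, 0.06], [-0.214, 0.059], [-0.214, 0.059], [-0.213, 0.06]] [20 21 20]
288 [[-0.214, 0.06], [-0.214, 0.059], [-0.214, 0.06], [-0.214, 0.06], [-0.213, 0.06]] [27 28 28]
289 [[-0.214, 0.061], [-0.214, 0.061], [-0.214, 0.06], [-0.214, 0.06], [-0.213, 0.06]] [26 25 25]
290 [[-0.214, 0.062], [-0.214, 0.062], [-0.213, 0.062], [-0.214, 0.062], [-0.213, 0.062]] [22 21 23]
291 [[-0.214, 0.063], [-0.214, 0.062], [-0.213, 0.063], [-0.214, 0.063], [-0.213, 0.063]] [26 27 28]
292 [[-0.214, 0.064], [-0.214, 0.063], [-0.214, 0.063], [-0.214, 0.063], [-0.213, 0.064]] [28 27 28]
293 [[-0.214, 0.065], [-0.214, 0.064], [-0.214, 0.065], [-0.214, 0.064], [-0.213, 0.065]] [26
[... 1614 characters left out ...]
, -0.219, 0.056], [0.516, -0.214, 0.056]] [[45, 62, 92], [64, 69, 77]]
259 [[0.505, -0.244, 0.038], [0.505, -0.236, 0.039], [0.465, -0.248, 0.007], [0.464, -0.243, 0.007], [0.465, -0.237, 0.009]] [[60, 75, 99], [37, 56, 86]]
260 [[0.511, -0.242, 0.039], [0.512, -0.233, 0.042], [0.507, -0.23, 0.039], [0.504, -0.225, 0.038], [0.503, -0.22, 0.038]] [[126, 119, 112], [124, 118, 110]]
261 [[0.518, -0.239, 0.042], [0.511, -0.234, 0.038], [0.511, -0.228, 0.039], [0.508, -0.224, 0.038], [0.507, -0.219, 0.038]] [[129, 123, 113], [130, 124, 114]]
262 [[0.516, -0.24, 0.037], [0.513, -0.233, 0.036], [0.513, -0.227, 0.038], [0.509, -0.223, 0.036], [0.512, -0.217, 0.04]] [[147, 140, 130], [147, 140, 129]]
```

```bash
python3 - <<'E'
from h import *
p=bot.camera("wrist"); o=bot.get_obs()
from scipy.spatial.transform import Rotation as R
def rel(p,pos,rpy):
    T=np.eye(4);T[:3,:3]=R.from_euler("xyz",rpy,degrees=True).as_matrix();T[:3,3]=pos
    return np.linalg.inv(T)@np.linalg.inv(p["world_to_cam"]),T
for nm,pp,pos,rpy in(("w1",dict(np.load("w1.npz")),[.55835,.16458,.30219],[179.98,.01,117.99]),("w2",dict(np.load("w2.npz")),[.50774,-.22614,.23173],[-179.99,-.017,95.83]),("now",p,o["ee_pos"],o["tcp_rot"])):
    C,T=rel(pp,pos,rpy); print(nm,"cam in tool",C[:3,3].round(4))
    P=cloud(pp); L=(P-T[:3,3])@T[:3,:3]
    k=(pp["range_z"]>0)&(pp["range_z"]<.3)&(abs(L[...,0])<.03)&(abs(L[...,1])<.06)&(L[...,2]>-.12)&(L[...,2]<-.012)
    print(k.sum(),"finger tip tool z",np.percentile(L[k][:,2],[98,99,99.8]), "y rng",L[k][:,1].min(),L[k][:,1].max(), "x max",np.percentile(L[k][:,0],99))
    # bench depth check
    b=(abs(P[...,2])<.01)&(pp["range_z"]>0); print(" bench z",np.median(P[b][:,2]))
E
```

```text
w1 cam in tool [ 0.069 -0.001 -0.181]
30995 finger tip tool z [-0.05722    -0.05512322 -0.05232463] y rng -0.05999435322895107 0.059999778503684216 x max 0.018239686338996218
 bench z -0.0009721146469038044
w2 cam in tool [ 0.0686 -0.0012 -0.1809]
31187 finger tip tool z [-0.0572751  -0.05516028 -0.05231883] y rng -0.05999700847386646 0.05999900728241441 x max 0.017786000111250595
 bench z -0.0008255846230727504
now cam in tool [ 0.0686 -0.0012 -0.1809]
48459 finger tip tool z [-0.02467985 -0.02386704 -0.01818401] y rng -0.05960552493763562 0.0579391682252901 x max 0.024732192259350912
 bench z -0.0008568558358706124
```

Both cameras agree that the real fingertips are 43 mm short of the reported TCP along the tool axis, open or shut. I will correct for that by commanding 43 mm deeper along tool z.

{"api": "play_rows", "payload": {"targets": [{"grip":0,"linear":[-0.1,-0.1,0],"delta_rot":[0,0,0]},{"grip":0,"linear":[-0.1,-0.1,0],"delta_rot":[0,0,0]},{"grip":0,"linear":[-0.1,-0.1,0],"delta_rot":[0,0,0]},{"grip":0,"linear":[-0.1,-0.1,0],"delta_rot":[0,0,0]},{"grip":0,"linear":[-0.1,-0.1,0],"delta_rot":[0,0,0]},{"grip":0,"linear":[-0.1,-0.1,-1.5],"delta_rot":[0,0,0]},{"grip":0,"linear":[-0.1,-0.1,-3],"delta_rot":[0,0,0]},{"grip":0,"linear":[-0.1,-0.1,-4.1],"delta_rot":[0,0,0]},{"grip":0,"linear":[-0.1,-0.1,-4.1],"delta_rot":[0,0,0]}]}}

```text
time: 7.75
ee_pos: [0.5059, -0.2249, -0.0301]
tcp_rot: [-179.8, -0.1, 95.7]
wrist_force: [-0.4, 0.8, 0.5]
opening: 0.0855
grasp_force: 0.0
```

{"api": "play_rows", "payload": {"force": 60, "targets": [{"grip":255,"linear":[0,0,0],"delta_rot":[0,0,0]},{"grip":255,"linear":[0,0,0],"delta_rot":[0,0,0]},{"grip":255,"linear":[0,0,0],"delta_rot":[0,0,0]},{"grip":255,"linear":[0,0,0],"delta_rot":[0,0,0]},{"grip":255,"linear":[0,0,0],"delta_rot":[0,0,0]},{"grip":255,"linear":[0,0,0],"delta_rot":[0,0,0]},{"grip":255,"linear":[0,0,0],"delta_rot":[0,0,0]}]}}

```text
time: 8.45
ee_pos: [0.508, -0.2258, -0.0267]
tcp_rot: [180.0, 0.0, 95.7]
wrist_force: [-0.3, 0.4, 4.6]
opening: 0.0126
grasp_force: 59.7
```

{"api": "play_rows", "payload": {"targets": [{"grip":255,"linear":[0,0,2],"delta_rot":[0,0,0]},{"grip":255,"linear":[0,0,6],"delta_rot":[0,0,0]},{"grip":255,"linear":[0,0,11],"delta_rot":[0,0,0]},{"grip":255,"linear":[0,0,16],"delta_rot":[0,0,0]},{"grip":255,"linear":[0,0,20],"delta_rot":[0,0,0]},{"grip":255,"linear":[0,0,22],"delta_rot":[0,0,0]},{"grip":255,"linear":[0,0,22],"delta_rot":[0,0,0]},{"grip":255,"linear":[0,0,22],"delta_rot":[0,0,0]}]}}

```text
time: 9.25
ee_pos: [0.5075, -0.2256, 0.1914]
tcp_rot: [-179.9, -0.0, 95.7]
wrist_force: [-0.3, 0.4, -2.0]
opening: 0.0129
grasp_force: 59.1
```

```bash
cat >> h.py <<'E'
from scipy.spatial.transform import Rotation as Rot
def held(p,o):
    """cover in tool frame from wrist picture: plane fit of blue pixels + rect"""
    T=np.eye(4);T[:3,:3]=Rot.from_euler("xyz",o["tcp_rot"],degrees=True).as_matrix();T[:3,3]=o["ee_pos"]
    P=cloud(p); m=cv2.erode(blue(p).astype(np.uint8),np.ones((3,3)))>0
    m&=(p["range_z"]>.1)&(p["range_z"]<.4)
    L=(P[m]-T[:3,3])@T[:3,:3]; L=L[(abs(L[:,0])<.1)&(abs(L[:,1])<.1)]; L=L[abs(L[:,2]-np.median(L[:,2]))<.01]
    c=L.mean(0); n=np.linalg.svd(L-c,full_matrices=False)[2][2]; n*=-np.sign(n[2])
    u=blue(p)&(p["range_z"]>.1)&(p["range_z"]<.4); A=(P[u]-T[:3,3])@T[:3,:3]; A=A[(abs((A-c)@n)<.004)&(np.hypot(*A[:,:2].T)<.11)]
    r=cv2.minAreaRect((A[:,:2]*1000).astype(np.float32))
    return T,c,n,r,A
E
python3 - <<'E'
from h import *
o=bot.get_obs(); p=bot.camera("wrist"); save(p,"w3"); np.savez("w3.npz",**p)
print(o["time"],o["ee_pos"],o["tcp_rot"],o["opening"],o["grasp_force"],o["wrist_force"],o["q"].round(1))
T,c,n,r,A=held(p,o); print("c",c,"n",n,"rect",r,len(A),"x ext",np.percentile(A[:,0],[.5,99.5]),"y ext",np.percentile(A[:,1],[.5,99.5]))
E
```

```text
9.25 [ 0.50748018 -0.22557052  0.19140999] [-1.79938023e+02 -3.76902978e-02  9.56714390e+01] 0.012927480672256235 59.091684222221375 [-0.3012735   0.44827551 -2.03353329] [-24.    5.8  10.9  95.2   0.   60.4]
c [ 0.0266167  -0.00270279 -0.03152926] n [-1.92485114e-04  1.40582974e-03 -9.99998993e-01] rect ((-0.2875213623046875, -1.4496383666992188), (119.80052185058594, 109.56620788574219), 0.33053094148635864) 41515 x ext [-0.05380995  0.05918718] y ext [-0.05525004  0.05257003]
```

View pics/w3.png

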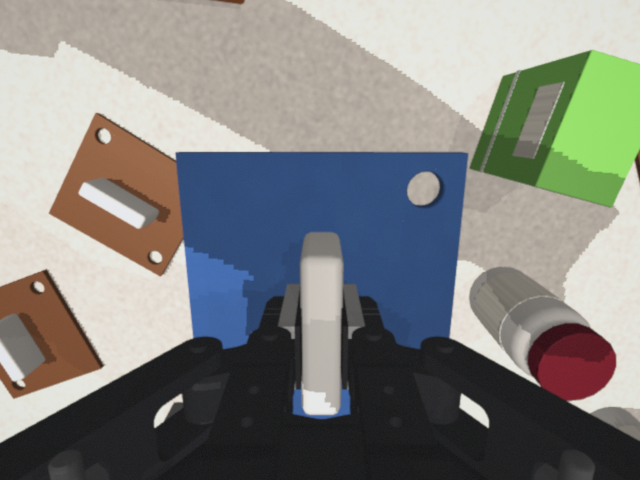

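The cover is held square by the rib, with its hole visible at (423,188) and the plate edges at columns 178–467. Next I work out the hover pose beside the seat, where the cover and the upper pin show in one picture.

```bash
cat >> h.py <<'E'
n_=np.array([-.41269,-.22073,.88372]); n_/=np.linalg.norm(n_); d_=-.1988
yw=np.arctan2(-n_[1],-n_[0]); y_=np.array([-np.sin(yw),np.cos(yw),0]); x_=np.cross(y_,n_)
O_=.5668*x_-.0998*y_+d_*n_      # face origin
RT=np.stack([y_,x_,-n_],1)
def W(fx,fy,fz): return O_+fx*x_+fy*y_+fz*n_     # face -> world
def tofa(P): return np.stack([(P-O_)@x_,(P-O_)@y_,(P-O_)@n_],-1)
def delta(pos,o,R=RT):
    Rc=Rot.from_euler("xyz",o["tcp_rot"],degrees=True).as_matrix()
    return ((pos-o["ee_pos"])*100).round(2),Rot.from_matrix(R@Rc.T).as_rotvec().round(3)
E
python3 - <<'E'
from h import *
o=bot.get_obs(); p=dict(np.load("w3.npz")); T,c,n,r,A=held(p,o)
print("O",O_,"seat",W(0,.06,0))
# hole: non-blue blob in plate
m=blue(p); sub=~m[165:212,400:448]; nl,lab,st,ce=cv2.connectedComponentsWithStats(sub.astype(np.uint8)); i=lab[23,23]; hp=ce[i]+[400,165]; print("hole px",hp,st[i])
def ray_plane(p,u,v,T,z):  # intersect pixel ray with tool plane z
    a=unproj(p,u,v,np.array(.1)); b=unproj(p,u,v,np.array(.3)); a,b=[(q-T[:3,3])@T[:3,:3] for q in(a,b)]
    return a+(b-a)*(z-a[2])/(b[2]-a[2])
print("hole in tool",ray_plane(p,*hp,T,-.0315))
pos=W(0,.025,.045)-RT@np.array([0,0,-.026]); print("hover",pos,delta(pos,o))
print("seat TCP",W(0,.06,0)-RT@np.array([0,0,-.026]))
E
```

```text
O [0.57079719 0.1921164  0.08958557] seat [0.54249917 0.24502407 0.08958557]
hole px [423.70046948 188.44037559] [   6    5   38   39 1065]
hole in tool [ 0.04586089  0.03862446 -0.0315    ]
hover [0.55116522 0.20996738 0.10637629] (array([ 4.41, 43.54, -8.42]), array([ 0.142, -0.472,  0.384]))
seat TCP [0.55322913 0.25076306 0.0666088 ]
```

{"api": "play_rows", "payload": {"targets": [{"grip":255,"linear":[0.5,4,3],"delta_rot":[0,0,0]},{"grip":255,"linear":[1,8,6],"delta_rot":[0.014,-0.047,0.038]},{"grip":255,"linear":[1.5,12,8],"delta_rot":[0.028,-0.094,0.077]},{"grip":255,"linear":[2,16,10],"delta_rot":[0.043,-0.142,0.115]},{"grip":255,"linear":[2.5,21,10],"delta_rot":[0.057,-0.189,0.154]},{"grip":255,"linear":[3,26,10],"delta_rot":[0.071,-0.236,0.192]},{"grip":255,"linear":[3.5,31,10],"delta_rot":[0.092,-0.307,0.25]},{"grip":255,"linear":[4,36,9],"delta_rot":[0.114,-0.378,0.307]},{"grip":255,"linear":[4.4,40.5,8],"delta_rot":[0.128,-0.425,0.346]},{"grip":255,"linear":[4.4,43.5,5],"delta_rot":[0.142,-0.472,0.384]}]}}

```text
time: 10.3
ee_pos: [0.5516, 0.2123, 0.2424]
tcp_rot: [151.7, 0.1, 118.3]
wrist_force: [0.5, -0.6, -2.4]
opening: 0.0128
grasp_force: 59.3
```

```bash
python3 - <<'E'
from h import *
o=bot.get_obs(); print(o["time"],o["ee_pos"],o["tcp_rot"],o["opening"],o["grasp_force"])
pos=W(0,.025,.045)-RT@np.array([0,0,-.026]); print(delta(pos,o))
E
```

```text
10.3 [0.55156128 0.21232768 0.24235725] [1.51737115e+02 7.27443539e-02 1.18300421e+02] 0.012752543221421242 59.345887899398804
(array([ -0.04,  -0.24, -13.6 ]), array([-0.002,  0.006, -0.003]))
```

{"api": "play_rows", "payload": {"targets": [{"grip":255,"linear":[0,-0.2,-4],"delta_rot":[-0.002,0.005,-0.003]},{"grip":255,"linear":[0,-0.2,-8],"delta_rot":[-0.002,0.005,-0.003]},{"grip":255,"linear":[0,-0.2,-11],"delta_rot":[-0.002,0.005,-0.003]},{"grip":255,"linear":[0,-0.2,-13],"delta_rot":[-0.002,0.005,-0.003]},{"grip":255,"linear":[0,-0.2,-13.6],"delta_rot":[-0.002,0.005,-0.003]},{"grip":255,"linear":[0,-0.2,-13.6],"delta_rot":[-0.002,0.005,-0.003]}]}}

```text
time: 10.9
ee_pos: [0.5504, 0.2069, 0.1043]
tcp_rot: [152.4, 0.0, 117.9]
wrist_force: [0.9, 0.4, -1.7]
opening: 0.013
grasp_force: 59.1
```

```bash
python3 - <<'E'
from h import *
o=bot.get_obs(); p=bot.camera("wrist"); save(p,"w4"); np.savez("w4.npz",**p)
print(o["time"],o["ee_pos"],o["tcp_rot"])
T,c,n,r,A=held(p,o); print(c,n,r,"xext",np.percentile(A[:,0],[.5,99.5]),np.percentile(A[:,1],[.5,99.5]))
nf,d,Q=face_fit(p); print("face n in tool",T[:3,:3].T@nf,len(Q),"d",d,"tilt",np.degrees(np.arccos(nf[2])))
L=(cloud(p)-T[:3,3])@T[:3,:3]; print("face tool z near pin:",((d-nf@T[:3,3])/(nf@T[:3,2])))
nt=T[:3,:3].T@nf; dt=d-nf@T[:3,3]; Z=L@nt-dt
# pin expected at tool xy ~ (46+35, 40)
k=(Z>.011)&(Z<.02)&(abs(L[...,0]-.081)<.015)&(abs(L[...,1]-.04)<.015); print("pin top",k.sum(),L[k].mean(0),np.ptp(L[k],axis=0),Z[k].max())
k2=(Z>.003)&(Z<.011)&(abs(L[...,0]-.081)<.015)&(abs(L[...,1]-.04)<.015); print("pin shaft",k2.sum(),L[k2].mean(0))
vv,uu=np.nonzero(k); print("px",uu.mean(),vv.mean())
E
```

```text
10.9 [0.55041675 0.20693145 0.10429278] [1.52444564e+02 7.10739487e-03 1.17936134e+02]
[ 0.02744232 -0.00267958 -0.03217302] [-6.39173880e-04  1.62168094e-03 -9.99998481e-01] ((0.4467887878417969, -1.6210708618164062), (119.45716857910156, 109.66263580322266), 0.13120195269584656) xext [-0.05231102  0.05992954] [-0.05545595  0.05236606]
face n in tool [-0.00233677 -0.00676169 -0.99997441] 66730 d -0.19910704843141683 tilt 27.94311680061373
face tool z near pin: 0.01811679355166425
pin top 245 [0.08324936 0.0400669  0.00439832] [0.00859075 0.00920261 0.00602241] 0.017006184521863026
pin shaft 135 [0.08298098 0.03915489 0.0090663 ]
px 413.8489795918367 95.06938775510204
```

View pics/w4.png

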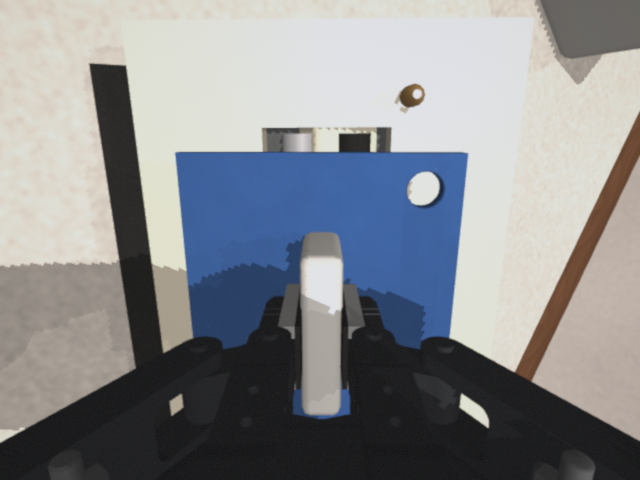

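The pin shows at (412,95), with the hole at (424,188) and the recess edge at row 127. I let the arm settle, then measure pin against hole in the camera frame.

{"api": "play_rows", "payload": {"targets": [{"grip":255,"linear":[0,0,0],"delta_rot":[0,0,0]},{"grip":255,"linear":[0,0,0],"delta_rot":[0,0,0]},{"grip":255,"linear":[0,0,0],"delta_rot":[0,0,0]},{"grip":255,"linear":[0,0,0],"delta_rot":[0,0,0]}]}}

```text
time: 11.35
ee_pos: [0.5518, 0.2074, 0.1073]
tcp_rot: [152.2, 0.0, 117.9]
wrist_force: [-0.2, 0.8, -2.6]
opening: 0.0129
grasp_force: 59.1
```

```bash
cat >> h.py <<'E'
def hover():
    o=bot.get_obs(); p=bot.camera("wrist")
    print("t",o["time"],"pos",o["ee_pos"].round(4),"rot",o["tcp_rot"].round(2))
    T,c,n,r,A=held(p,o); nf,d,Q=face_fit(p); nt=T[:3,:3].T@nf; dt=d-nf@T[:3,3]
    L=(cloud(p)-T[:3,3])@T[:3,:3]; Z=L@nt-dt
    h=cv2.cvtColor(p["color"],cv2.COLOR_RGB2HSV)
    yaw=np.degrees(np.arctan2(-nf[1],-nf[0]))
    k=(Z>.010)&(Z<.02)&(L[...,0]>.06)&(L[...,0]<.12)&(abs(L[...,1]-.04)<.015)
    pin=L[k].mean(0); m=blue(p); sub=~m[165:212,400:448]; nl,lab,st,ce=cv2.connectedComponentsWithStats(sub.astype(np.uint8)); hp=ce[lab[23,23]]+[400,165]
    a,b=[(unproj(p,*hp,np.array(s))-T[:3,3])@T[:3,:3] for s in(.1,.3)]
    hole=a+(b-a)*(c[2]-a[2])/(b[2]-a[2])
    # level check of the rib: face-level direction in tool
    # recess far edge / face far edge direction
    F=(abs(Z)<.002)&(p["range_z"]>0); 
    print("plate n",n.round(4),"plate z",c[2].round(4),"rect",np.round(r[0],2),round(r[2],2),"face n",nt.round(4),"face dist under plate top at c",round(float(c@nt-dt),4),"yaw",yaw)
    print("pin",pin.round(4),k.sum(),"hole",hole.round(4))
    return p,o,T,nt,dt,pin,hole,Z,L
E
python3 - <<'E'
from h import *
for i in range(2): p,o,T,nt,dt,pin,hole,Z,L=hover()
E
```

```text
t 11.35 pos [0.5518 0.2074 0.1073] rot [1.5220e+02 5.0000e-02 1.1794e+02]
plate n [-5.0e-04  1.7e-03 -1.0e+00] plate z -0.0322 rect [ 0.16 -1.49] 0.07 face n [-0.0029 -0.0025 -1.    ] face dist under plate top at c 0.0522 yaw 28.209176290560958
pin [0.0834 0.0375 0.007 ] 290 hole [ 0.0467  0.0378 -0.0322]
t 11.4 pos [0.5518 0.2074 0.1072] rot [1.5221e+02 4.0000e-02 1.1794e+02]
plate n [-8.0e-04  1.8e-03 -1.0e+00] plate z -0.0322 rect [ 0.53 -1.59] 0.06 face n [-0.0029 -0.0027 -1.    ] face dist under plate top at c 0.0521 yaw 28.20524979820607
pin [0.0835 0.0376 0.0068] 295 hole [ 0.0467  0.0378 -0.0322]
```

```bash
python3 - <<'E'
from h import *
S=[]
for i in range(3):
    p,o,T,nt,dt,pin,hole,Z,L=hover(); S.append((o["ee_pos"],pin))
yaw,t=np.radians(28.17),np.radians(27.93)
n=np.array([-np.sin(t)*np.cos(yaw),-np.sin(t)*np.sin(yaw),np.cos(t)]); y=np.array([-np.sin(yaw),np.cos(yaw),0]); x=np.cross(y,n)
R=np.stack([y,x,-n],1)
Rc=Rot.from_rotvec([.0017,.0006,np.radians(.08)]).as_matrix(); print("check z",Rc[:,2])
Rt=R@Rc.T
pin=np.mean([s[1] for s in S],0)+[0,.0003,0]; h=np.array([.0464,.0383,-.0322])
Pw=T[:3,3]+T[:3,:3]@pin; nf=T[:3,:3]@nt; d=dt+nf@T[:3,3]
Pf=Pw-(n@Pw-d)*n   # roughly projected on the face
Pf=Pw-(nf@Pw-d)*nf
print("pin in face frame",tofa(Pw),"expect 40 106")
rv=Rot.from_matrix(Rt@T[:3,:3].T).as_rotvec(); print("rotvec",rv.round(4))
for H in(.026,.020,.016,.012,.006,.004): # plate top height
    pos=Pf+n*H-Rt@h; print(H-.006,((pos-o["ee_pos"])*100).round(2))
E
```

```text
t 11.45 pos [0.5517 0.2074 0.107 ] rot [1.5222e+02 4.0000e-02 1.1793e+02]
plate n [-6.0e-04  1.5e-03 -1.0e+00] plate z -0.0322 rect [ 0.43 -1.6 ] 0.12 face n [-0.0029 -0.0029 -1.    ] face dist under plate top at c 0.052 yaw 28.203758846841016
pin [0.0835 0.0377 0.0067] 286 hole [ 0.0467  0.0377 -0.0322]
t 11.5 pos [0.5517 0.2074 0.1069] rot [1.5223e+02 4.0000e-02 1.1794e+02]
plate n [-6.0e-04  1.8e-03 -1.0e+00] plate z -0.0322 rect [ 0.48 -1.49] 89.84 face n [-0.0027 -0.0031 -1.    ] face dist under plate top at c 0.0519 yaw 28.193560304575936
pin [0.0834 0.0378 0.0067] 290 hole [ 0.0466  0.0378 -0.0322]
t 11.55 pos [0.5516 0.2073 0.1068] rot [1.5224e+02 4.0000e-02 1.1793e+02]
plate n [-5.0e-04  1.7e-03 -1.0e+00] plate z -0.0322 rect [ 0.44 -1.72] 0.25 face n [-0.0029 -0.0032 -1.    ] face dist under plate top at c 0.0519 yaw 28.20956228263906
pin [0.0835 0.0379 0.0066] 286 hole [ 0.0467  0.0378 -0.0322]
check z [ 6.01186303e-04 -1.69957965e-03  9.99998375e-01]
pin in face frame [0.03777596 0.10581378 0.01281203] expect 40 106
rotvec [ 0.0018 -0.0044  0.0051]
0.019999999999999997 [-0.66  3.83 -2.29]
0.014 [-0.41  3.96 -2.82]
0.01 [-0.24  4.05 -3.17]
0.006 [-0.08  4.14 -3.52]
0.0 [ 0.17  4.27 -4.05]
-0.002 [ 0.25  4.32 -4.23]
```

{"api": "play_rows", "payload": {"targets": [{"grip":255,"linear":[-0.3,1,-0.6],"delta_rot":[0.0018,-0.0044,0.0051]},{"grip":255,"linear":[-0.5,2,-1.2],"delta_rot":[0.0018,-0.0044,0.0051]},{"grip":255,"linear":[-0.6,3,-1.8],"delta_rot":[0.0018,-0.0044,0.0051]},{"grip":255,"linear":[-0.66,3.6,-2.2],"delta_rot":[0.0018,-0.0044,0.0051]},{"grip":255,"linear":[-0.66,3.83,-2.29],"delta_rot":[0.0018,-0.0044,0.0051]},{"grip":255,"linear":[-0.66,3.83,-2.29],"delta_rot":[0.0018,-0.0044,0.0051]},{"grip":255,"linear":[-0.66,3.83,-2.29],"delta_rot":[0.0018,-0.0044,0.0051]},{"grip":255,"linear":[-0.66,3.83,-2.29],"delta_rot":[0.0018,-0.0044,0.0051]},{"grip":255,"linear":[-0.66,3.83,-2.29],"delta_rot":[0.0018,-0.0044,0.0051]},{"grip":255,"linear":[-0.66,3.83,-2.29],"delta_rot":[0.0018,-0.0044,0.0051]}]}}

```text
time: 12.6
ee_pos: [0.5452, 0.2455, 0.0841]
tcp_rot: [152.0, 0.1, 118.2]
wrist_force: [-0.5, -0.3, -2.0]
opening: 0.0129
grasp_force: 59.3
```

```bash
python3 - <<'E'
from h import *
o=bot.get_obs(); p=bot.camera("wrist"); print(o["time"],o["ee_pos"],o["tcp_rot"],o["wrist_force"])
T,c,n,r,A=held(p,o); L=(cloud(p)-T[:3,3])@T[:3,:3]
nf,d,Q=face_fit(p); nt=T[:3,:3].T@nf; dt=d-nf@T[:3,3]; Z=L@nt-dt
print("plate",c[2],n,"rect",r,"face n",nt,"plate top height",c@nt-dt,len(Q))
b=blue(p)[165:212,400:448]; z=Z[165:212,400:448]; l=L[165:212,400:448]
k=(~b)&(z>.008)&(z<.0185); print("pin thru hole",k.sum(),l[k].mean(0),l[k].min(0),l[k].max(0))
cv2.imwrite("pics/h1.png",cv2.resize(p["color"][150:230,380:470],None,fx=6,fy=6,interpolation=cv2.INTER_NEAREST)[...,::-1])
E
```

```text
12.6 [0.5451548  0.24545288 0.0840654 ] [1.51956807e+02 6.80090551e-02 1.18207566e+02] [-0.53139429 -0.2627052  -2.01594143]
plate -0.03219711953674289 [-6.94257846e-04  1.72900450e-03 -9.99998264e-01] rect ((0.40395355224609375, -1.5463409423828125), (119.39398956298828, 109.83182525634766), 0.1334732621908188) face n [-0.00104309  0.00177808 -0.99999788] plate top height 0.026039005265730247 50297
pin thru hole 241 [ 0.04673179  0.03858128 -0.01930713] [ 0.0422368   0.03494497 -0.02275796] [ 0.05103651  0.04383727 -0.01531371]
```

View pics/h1.png

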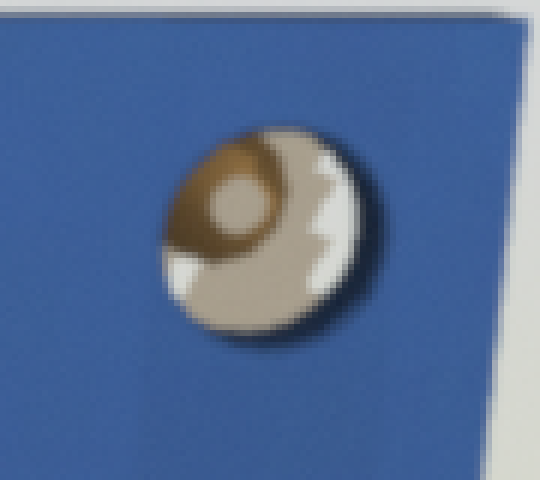

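```bash
python3 - <<'E'
from h import *
o=bot.get_obs(); p=bot.camera("wrist"); T=held(p,o)[0]
def rp(u,v,z):
    a,b=[(unproj(p,u,v,np.array(s))-T[:3,3])@T[:3,:3] for s in(.1,.3)]; return (a+(b-a)*(z-a[2])/(b[2]-a[2])).round(4)
print("hole outer",rp(425.2,189,-.0322),"pin top",rp(419.2,183.7,-.0222))
print("corners",rp(380+525/6-.5,150+20/6-.5,-.0322), rp(178,153,-.0322))
E
```

```text
hole outer [ 0.0464  0.0385 -0.0322] pin top [ 0.0471  0.0385 -0.0222]
corners [ 0.0601  0.0531 -0.0322] [ 0.06   -0.0552 -0.0322]
```

Seen through the hole, the pin top is (+0.7, 0.0) mm in tool x/y from the hole centre, and plate and face are parallel. I shift 0.6 mm and descend along the normal.

{"api": "play_rows", "payload": {"targets": [{"grip":255,"linear":[-0.03,0.05,0],"delta_rot":[0,0,0]},{"grip":255,"linear":[0.14,0.14,-0.35],"delta_rot":[0,0,0]},{"grip":255,"linear":[0.3,0.23,-0.71],"delta_rot":[0,0,0]},{"grip":255,"linear":[0.47,0.32,-1.06],"delta_rot":[0,0,0]},{"grip":255,"linear":[0.63,0.4,-1.41],"delta_rot":[0,0,0]},{"grip":255,"linear":[0.63,0.4,-1.41],"delta_rot":[0,0,0]},{"grip":255,"linear":[0.63,0.4,-1.41],"delta_rot":[0,0,0]}]}}

```text
time: 13.4
ee_pos: [0.5512, 0.2496, 0.0695]
tcp_rot: [152.0, 0.1, 118.2]
wrist_force: [0.0, -0.9, -1.6]
opening: 0.013
grasp_force: 59.3
```

{"api": "play_rows", "payload": {"targets": [{"grip":255,"linear":[0.08,0.04,-0.18],"delta_rot":[0,0,0]},{"grip":255,"linear":[0.14,0.08,-0.31],"delta_rot":[0,0,0]},{"grip":255,"linear":[0.17,0.09,-0.36],"delta_rot":[0,0,0]},{"grip":255,"linear":[0.17,0.09,-0.36],"delta_rot":[0,0,0]},{"grip":255,"linear":[0.17,0.09,-0.36],"delta_rot":[0,0,0]}]}}

```text
time: 13.9
ee_pos: [0.553, 0.2506, 0.0667]
tcp_rot: [152.0, 0.1, 118.2]
wrist_force: [-5.4, -1.9, 2.4]
opening: 0.0129
grasp_force: 60.4
```

```bash
cat >> h.py <<'E'
def seatcheck(p,o):
    T,c,n,r,A=held(p,o); nf,d,Q=face_fit(p); nw=T[:3,:3]@n
    cw=T[:3,3]+T[:3,:3]@c
    F=tofa(T[:3,3]+A@T[:3,:3].T); rr=cv2.minAreaRect((F[:,:2]*1000).astype(np.float32))
    print("t",o["time"],"plate top height",(cw@nf-d).round(4),"tilt diff deg",np.degrees(np.arccos(np.clip(nw@nf,-1,1))).round(2),"rect face",np.round(rr[0],1),np.round(rr[1],1),round(rr[2],2))
E
python3 - <<'E'
from h import *
o=bot.get_obs(); seatcheck(bot.camera("wrist"),o); print(o["wrist_force"])
E
```

```text
t 13.9 plate top height 0.0064 tilt diff deg 0.08 rect face [-2.2 60.4] [119.4 109.9] 89.97
[-5.42844234 -1.93472682  2.41776118]
```

{"api": "play_rows", "payload": {"targets": [{"grip":0,"linear":[0,0,0],"delta_rot":[0,0,0]},{"grip":0,"linear":[0,0,0],"delta_rot":[0,0,0]},{"grip":0,"linear":[0,0,0],"delta_rot":[0,0,0]},{"grip":0,"linear":[0,0,0],"delta_rot":[0,0,0]},{"grip":0,"linear":[0,0,0],"delta_rot":[0,0,0]},{"grip":0,"linear":[-0.8,-0.44,1.77],"delta_rot":[0,0,0]},{"grip":0,"linear":[-2.1,-1.1,4.4],"delta_rot":[0,0,0]},{"grip":0,"linear":[-3.7,-2.0,7.95],"delta_rot":[0,0,0]},{"grip":0,"linear":[-4.1,-2.2,8.8],"delta_rot":[0,0,0]},{"grip":255,"linear":[-4.1,-2.2,8.8],"delta_rot":[0,0,0]}]}}

```text
time: 14.95
ee_pos: [0.5127, 0.2287, 0.1566]
tcp_rot: [151.8, 0.1, 118.2]
wrist_force: [0.2, -0.8, -0.2]
opening: 0.0732
grasp_force: 0.0
```

```bash
python3 - <<'E'
from h import *
o=bot.get_obs(); p=bot.camera("wrist"); save(p,"w5"); np.savez("w5.npz",**p); seatcheck(p,o); print(o["ee_pos"],o["tcp_rot"],o["q"].round(1))
P=tofa(cloud(p)); h=cv2.cvtColor(p["color"],cv2.COLOR_RGB2HSV)
k=(P[...,2]>.044)&(P[...,2]<.056)&(abs(P[...,0])<.03)&(P[...,1]>-.11)&(P[...,1]<-.03); print("knob",k.sum(),np.percentile(P[k],[2,50,98],axis=0).round(4) if k.sum() else "")
# TCP targets: tip at face coords -> reported = tip + .043 toolz
for nm,f3 in(("above",(0,-.095,.08)),("behind",(0,-.095,.029)),("pushed",(0,-.045,.029))):
    pos=W(*f3)-.043*n_; print(nm,pos.round(4),delta(pos,o))
E
```

```text
t 14.95 plate top height 0.0064 tilt diff deg 0.42 rect face [-2.2 60.4] [118.6 108.8] 89.76
[0.51270593 0.22874893 0.15656687] [1.51756110e+02 9.04946958e-02 1.18218549e+02] [ 22.5 -25.2 -25.9  61.1   2.6  85. ]
knob 0 
above [0.6003 0.1002 0.1223] (array([  8.76, -12.86,  -3.43]), array([-0.001,  0.006, -0.001]))
behind [0.6214 0.1114 0.0772] (array([ 10.87, -11.73,  -7.94]), array([-0.001,  0.006, -0.001]))
pushed [0.5978 0.1555 0.0772] (array([ 8.51, -7.32, -7.94]), array([-0.001,  0.006, -0.001]))
```

View pics/w5.png

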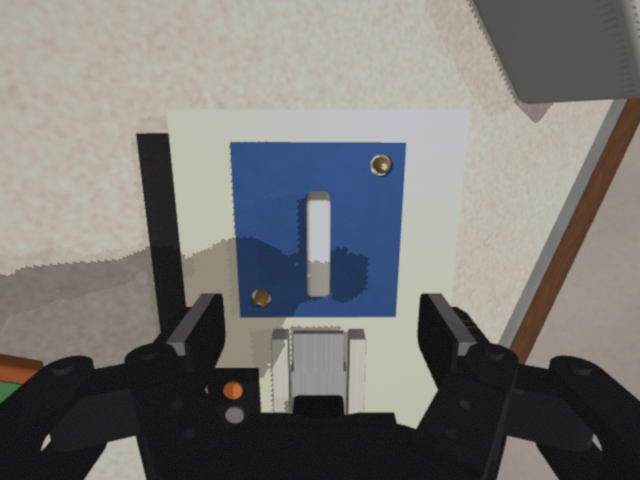

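The cover is flush, with pins through at (382,165) and (261,298) and the plate top 6.4 mm above the face. Next I push the latch with shut fingers from behind the knob.

{"api": "play_rows", "payload": {"targets": [{"grip":255,"linear":[3,-4.5,0],"delta_rot":[0,0.005,0]},{"grip":255,"linear":[6,-9,-1.5],"delta_rot":[0,0.005,0]},{"grip":255,"linear":[8.76,-12.86,-3.43],"delta_rot":[0,0.005,0]},{"grip":255,"linear":[8.76,-12.86,-3.43],"delta_rot":[0,0.005,0]},{"grip":255,"linear":[8.76,-12.86,-3.43],"delta_rot":[0,0.005,0]},{"grip":255,"linear":[9.8,-12.3,-5.7],"delta_rot":[0,0.005,0]},{"grip":255,"linear":[10.87,-11.73,-7.94],"delta_rot":[0,0.005,0]},{"grip":255,"linear":[10.87,-11.73,-7.94],"delta_rot":[0,0.005,0]},{"grip":255,"linear":[10.87,-11.73,-7.94],"delta_rot":[0,0.005,0]}]}}

```text
time: 15.9
ee_pos: [0.6202, 0.1128, 0.0745]
tcp_rot: [152.2, -0.1, 118.3]
wrist_force: [0.2, -0.3, 0.3]
opening: -0.0002
grasp_force: 0.0
```

```bash
python3 - <<'E'
from h import *
o=bot.get_obs(); p=bot.camera("wrist"); print(o["time"],o["ee_pos"],o["tcp_rot"],o["wrist_force"],o["opening"])
P=tofa(cloud(p)); 
tip=tofa(o["ee_pos"]+.043*n_); print("tip face",tip)
# dark knob & fingers profile along x~0
for lo,hi in((.026,.034),(.034,.042),(.042,.05),(.05,.06)):
    k=(P[...,2]>lo)&(P[...,2]<hi)&(abs(P[...,0])<.012)&(P[...,1]>-.13)&(P[...,1]<0); print(lo,k.sum(),np.percentile(P[k][:,1],[1,25,50,75,99]).round(4) if k.sum() else "")
for f3 in((0,-.07,.029),(0,-.045,.029)):
    pos=W(*f3)-.043*n_; print(f3,delta(pos,o))
E
```

```text
15.9 [0.62015978 0.11277672 0.07447921] [ 1.52244897e+02 -9.30458506e-02  1.18318950e+02] [ 0.18828064 -0.25627254  0.25931846] -0.00015305615817639065
tip face [-0.00167185 -0.09324236  0.02679138]
0.026 703 [-0.0862 -0.0819 -0.0812 -0.0568 -0.0565]
0.034 1002 [-0.0862 -0.0822 -0.0816 -0.0568 -0.0565]
0.042 2996 [-0.0862 -0.0697 -0.0636 -0.0582 -0.0565]
0.05 2144 [-0.1018 -0.0819 -0.0675 -0.063  -0.0581]
(0, -0.07, 0.029) (array([-1.06,  2.07,  0.27]), array([-0.   , -0.003, -0.003]))
(0, -0.045, 0.029) (array([-2.24,  4.27,  0.27]), array([-0.   , -0.003, -0.003]))
```

{"api": "play_rows", "payload": {"targets": [{"grip":255,"linear":[-0.5,0.9,0.15],"delta_rot":[0,0,0]},{"grip":255,"linear":[-0.85,1.6,0.2],"delta_rot":[0,0,0]},{"grip":255,"linear":[-1.2,2.3,0.2],"delta_rot":[0,0,0]},{"grip":255,"linear":[-1.55,2.95,0.2],"delta_rot":[0,0,0]},{"grip":255,"linear":[-1.9,3.55,0.2],"delta_rot":[0,0,0]},{"grip":255,"linear":[-2.1,3.95,0.2],"delta_rot":[0,0,0]},{"grip":255,"linear":[-2.25,4.2,0.2],"delta_rot":[0,0,0]},{"grip":255,"linear":[-2.25,4.2,0.2],"delta_rot":[0,0,0]},{"grip":255,"linear":[-2.25,4.2,0.2],"delta_rot":[0,0,0]}]}}

```text
time: 16.85
ee_pos: [0.6011, 0.1474, 0.077]
tcp_rot: [152.2, 0.5, 117.7]
wrist_force: [18.5, -30.8, -6.5]
opening: 0.0004
grasp_force: 17.7
```

```bash
python3 - <<'E'
from h import *
o=bot.get_obs(); p=bot.camera("wrist"); print(o["time"],o["ee_pos"],o["tcp_rot"],o["wrist_force"],o["wrist_force"]@y_)
P=tofa(cloud(p)); print("tip",tofa(o["ee_pos"]+.043*n_))
for lo,hi in((.034,.042),(.042,.05)):
    k=(P[...,2]>lo)&(P[...,2]<hi)&(abs(P[...,0])<.012)&(P[...,1]>-.1)&(P[...,1]<.0); print(lo,k.sum(),np.percentile(P[k][:,1],[1,25,50,75,99]).round(4) if k.sum() else "")
E
```

```text
16.85 [0.60110877 0.14743665 0.07704999] [152.2353427    0.53973361 117.67196593] [ 18.48423156 -30.7936046   -6.46107787] -35.87141967706968
tip [-0.00086838 -0.05369432  0.0292749 ]
0.034 585 [-0.0459 -0.028  -0.0278 -0.0276 -0.0273]
0.042 2608 [-0.0457 -0.0388 -0.0326 -0.0285 -0.0274]
```

{"api": "play_rows", "payload": {"targets": [{"grip":255,"linear":[0.4,-0.75,0.1],"delta_rot":[0,0,0]},{"grip":255,"linear":[0.7,-1.3,0.1],"delta_rot":[0,0,0]},{"grip":255,"linear":[0.7,-1.3,0.1],"delta_rot":[0,0,0]}]}}

```text
time: 17.2
ee_pos: [0.6054, 0.1404, 0.078]
tcp_rot: [152.2, -0.1, 118.2]
wrist_force: [-1.0, -0.7, -0.4]
opening: -0.0001
grasp_force: 0.0
```

```bash
python3 - <<'E'
from h import *
o=bot.get_obs(); p=bot.camera("wrist"); print(o["time"],o["ee_pos"],o["tcp_rot"],o["wrist_force"])
P=tofa(cloud(p)); b=blue(p)
for lo,hi in((.009,.013),(.0125,.017),(.034,.042),(.042,.05)):
    k=(P[...,2]>lo)&(P[...,2]<hi)&(abs(P[...,0])<.012)&(P[...,1]>-.1)&(P[...,1]<.03)&~b; print(lo,k.sum(),np.percentile(P[k][:,1],[1,25,50,75,99]).round(4) if k.sum() else "")
B=P[b&(abs(P[...,2]-.006)<.006)&(abs(P[...,0])<.07)&(P[...,1]>-.02)&(P[...,1]<.13)]
rr=cv2.minAreaRect((B[:,:2]*1000).astype(np.float32)); print("cover",rr,"z by corner",[B[(B[:,0]*sx>.02)&((B[:,1]-.06)*sy>.02),2].mean().round(4) for sx in(-1,1) for sy in(-1,1)])
save(p,"w6")
E
```

```text
17.2 [0.60538274 0.14037804 0.07799957] [ 1.52195240e+02 -1.04478782e-01  1.18236451e+02] [-0.96749989 -0.67573857 -0.37663435]
0.009 425 [-0.0276 -0.0141  0.0002  0.0125  0.0202]
0.0125 7785 [-0.0282 -0.0153 -0.0027  0.0089  0.0196]
0.034 1017 [-0.0549 -0.0508 -0.0502 -0.028   0.03  ]
0.042 2929 [-0.0548 -0.0415 -0.035  -0.0293 -0.0277]
cover ((-2.0459823608398438, 26.899673461914062), (109.53764343261719, 52.34555435180664), 0.027552668005228043) z by corner [np.float64(0.0068), np.float64(nan), np.float64(0.0062), np.float64(nan)]<stdin>:7: RuntimeWarning: Mean of empty slice.
  ret = ret.dtype.type(ret / rcount)
```

View pics/w6.png

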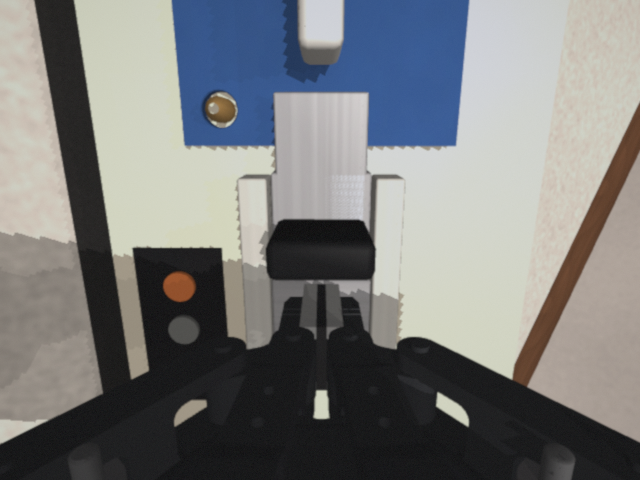

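The latch tongue reaches y=+20 mm over the cover's edge (row 93, plate edge at row 146), so it is fully home. It evidently started about 6 mm in. Next is the lever.

```bash
python3 - <<'E'
from h import *
o=bot.get_obs()
print("placed cover centre in face", tofa(np.array([.553,.2506,.0667])+RT@np.array([0,0,-.026])).round(4), "tip now",tofa(o["ee_pos"]+.043*n_).round(4))
def pos(y,z,x=0): return W(x,y,z)-.043*n_
for nm,y,z in(("up",-.061,.08),("up2",-.10,.125),("over",-.205,.125),("down",-.202,.068)): print(nm,delta(pos(y,z),o))
s=pos(-.202,.068)
print("arc (delta from down):")
for t in(0,.2,.4,.6,.8,1.0,1.2,1.35,1.48,1.6):
    c=(-.170+.05*np.sin(t)-.0065*np.cos(t),.018+.05*np.cos(t)+.0065*np.sin(t)); print(t,((pos(c[0]-.011,c[1])-s)*100).round(2))
E
```

```text
placed cover centre in face [-0.0002  0.06    0.0002] tip now [-0.0002 -0.0616  0.0298]
up (array([-2.09, -1.05,  4.44]), array([-0.001, -0.003, -0.002]))
up2 (array([-2.11, -5.48,  8.42]), array([-0.001, -0.003, -0.002]))
over (array([  2.85, -14.74,   8.42]), array([-0.001, -0.003, -0.002]))
down (array([  5.06, -13.22,   3.38]), array([-0.001, -0.003, -0.002]))
arc (delta from down):
0 [-0.68  1.28  0.  ]
0.2 [-1.17  2.16  0.03]
0.4 [-1.57  3.07 -0.13]
0.6 [-1.86  3.98 -0.45]
0.8 [-2.04  4.85 -0.93]
1.0 [-2.09  5.64 -1.55]
1.2 [-2.01  6.32 -2.28]
1.35 [-1.87  6.75 -2.89]
1.48 [-1.7   7.05 -3.45]
1.6 [-1.5   7.27 -3.97]
```

{"api": "play_rows", "payload": {"targets": [{"grip":255,"linear":[-2.1,-1.05,4.4],"delta_rot":[0,0,0]},{"grip":255,"linear":[-2.1,-5.5,8.4],"delta_rot":[0,0,0]},{"grip":255,"linear":[-2.1,-5.5,8.4],"delta_rot":[0,0,0]},{"grip":255,"linear":[0,-9.5,8.8],"delta_rot":[0,0,0]},{"grip":255,"linear":[2.0,-13.2,8.6],"delta_rot":[0,0,0]},{"grip":255,"linear":[2.85,-14.75,8.4],"delta_rot":[0,0,0]},{"grip":255,"linear":[2.85,-14.75,8.4],"delta_rot":[0,0,0]},{"grip":255,"linear":[4,-14,5.8],"delta_rot":[0,0,0]},{"grip":255,"linear":[5.06,-13.2,3.4],"delta_rot":[0,0,0]},{"grip":255,"linear":[5.06,-13.2,3.4],"delta_rot":[0,0,0]}]}}

```text
time: 18.25
ee_pos: [0.6537, 0.0106, 0.1071]
tcp_rot: [152.5, -0.3, 118.3]
wrist_force: [-0.7, -0.6, -0.1]
opening: 0.0
grasp_force: 0.0
```

```bash
python3 - <<'E'
from h import *
o=bot.get_obs(); print(o["time"],o["wrist_force"],"tip",tofa(o["ee_pos"]+.043*n_).round(4),o["tcp_rot"])
p=bot.camera("wrist"); P=tofa(cloud(p)); h=cv2.cvtColor(p["color"],cv2.COLOR_RGB2HSV)
red=((h[...,0]<6)|(h[...,0]>174))&(h[...,1]>150)&(P[...,2]>.02)&(P[...,2]<.12)&(abs(P[...,0])<.04)
if red.sum(): print("red",red.sum(),np.percentile(P[red],[2,50,98],axis=0).round(4))
k=(P[...,2]>.068)&(P[...,2]<.09)&(abs(P[...,0])<.02)&(P[...,1]<-.15)&~red; print("finger",k.sum(),np.percentile(P[k],[2,50,98],axis=0).round(4))
E
```

```text
18.25 [-0.65953269 -0.6381892  -0.08717018] tip [-0.0028 -0.1992  0.0643] [152.51896239  -0.3043511  118.34044213]
red 2993 [[-0.0125 -0.1712  0.0883]
 [-0.0018 -0.1653  0.0971]
 [ 0.009  -0.1604  0.0988]]
finger 2138 [[-0.0168 -0.1924  0.0686]
 [-0.0039 -0.1885  0.0802]
 [ 0.0092 -0.1871  0.0896]]
```

{"api": "play_rows", "payload": {"targets": [{"grip":255,"linear":[-0.68,1.28,0],"delta_rot":[0,0,0]},{"grip":255,"linear":[-0.95,1.7,0.02],"delta_rot":[0,0,0]},{"grip":255,"linear":[-1.17,2.16,0.03],"delta_rot":[0,0,0]},{"grip":255,"linear":[-1.38,2.6,-0.03],"delta_rot":[0,0,0]},{"grip":255,"linear":[-1.57,3.07,-0.13],"delta_rot":[0,0,0]},{"grip":255,"linear":[-1.73,3.53,-0.28],"delta_rot":[0,0,0]},{"grip":255,"linear":[-1.86,3.98,-0.45],"delta_rot":[0,0,0]},{"grip":255,"linear":[-1.96,4.42,-0.68],"delta_rot":[0,0,0]},{"grip":255,"linear":[-2.04,4.85,-0.93],"delta_rot":[0,0,0]},{"grip":255,"linear":[-2.04,4.85,-0.93],"delta_rot":[0,0,0]}]}}

```text
time: 19.3
ee_pos: [0.6349, 0.0574, 0.1016]
tcp_rot: [152.3, -0.1, 118.3]
wrist_force: [-0.0, -0.2, -0.1]
opening: -0.0002
grasp_force: 0.0
```

{"api": "play_rows", "payload": {"targets": [{"grip":255,"linear":[-0.05,0.4,-0.3],"delta_rot":[0,0,0]},{"grip":255,"linear":[-0.05,0.79,-0.62],"delta_rot":[0,0,0]},{"grip":255,"linear":[-0.01,1.15,-0.98],"delta_rot":[0,0,0]},{"grip":255,"linear":[0.03,1.47,-1.35],"delta_rot":[0,0,0]},{"grip":255,"linear":[0.1,1.7,-1.65],"delta_rot":[0,0,0]},{"grip":255,"linear":[0.17,1.9,-1.96],"delta_rot":[0,0,0]},{"grip":255,"linear":[0.26,2.05,-2.25],"delta_rot":[0,0,0]},{"grip":255,"linear":[0.34,2.2,-2.52],"delta_rot":[0,0,0]},{"grip":255,"linear":[0.34,2.2,-2.52],"delta_rot":[0,0,0]}]}}

```text
time: 20.2
ee_pos: [0.6387, 0.0777, 0.0793]
tcp_rot: [152.2, 0.0, 118.1]
wrist_force: [-19.1, -10.8, 18.8]
opening: -0.0003
grasp_force: 13.4
```

```bash
python3 - <<'E'
from h import *
o=bot.get_obs(); print(o["time"],o["wrist_force"],o["wrist_force"]@n_,"tip",tofa(o["ee_pos"]+.043*n_).round(4),o["tcp_rot"])
p=bot.camera("wrist"); P=tofa(cloud(p)); h=cv2.cvtColor(p["color"],cv2.COLOR_RGB2HSV)
red=((h[...,0]<6)|(h[...,0]>174))&(h[...,1]>150)&(P[...,2]>.0)&(P[...,2]<.12)&(abs(P[...,0])<.03)&(P[...,1]<-.06)
if red.sum(): print("red",red.sum(),np.percentile(P[red],[2,50,98],axis=0).round(4))
save(p,"w7")
E
```

```text
20.2 [-19.13944879 -10.786873    18.80800188] 26.90070941052335 tip [ 0.0004 -0.1329  0.0312] [1.52214568e+02 2.43616925e-02 1.18131681e+02]
red 4897 [[-0.0124 -0.1223  0.0246]
 [-0.0018 -0.1044  0.0298]
 [ 0.0091 -0.0903  0.0317]]
```

{"api": "play_rows", "payload": {"targets": [{"grip":255,"linear":[-0.8,-0.4,1.8],"delta_rot":[0,0,0]},{"grip":255,"linear":[-2.5,-1.3,5.3],"delta_rot":[0,0,0]},{"grip":255,"linear":[-4.5,-2.4,9.7],"delta_rot":[0,0,0]},{"grip":255,"linear":[-6.2,-3.3,13.3],"delta_rot":[0,0,0]},{"grip":255,"linear":[-6.2,-3.3,13.3],"delta_rot":[0,0,0]},{"grip":255,"linear":[-6.2,-3.3,13.3],"delta_rot":[0,0,0]}]}}

```text
time: 20.85
ee_pos: [0.5771, 0.0458, 0.2114]
tcp_rot: [152.1, -0.0, 118.2]
wrist_force: [-0.3, 0.6, 0.8]
opening: -0.0001
grasp_force: 0.0
```

```bash
python3 - <<'E'
from h import *
o=bot.get_obs(); print(o["time"],o["wrist_force"])
p=bot.camera("wrist"); t=bot.camera("top"); P=tofa(cloud(p)); h=cv2.cvtColor(p["color"],cv2.COLOR_RGB2HSV)
red=((h[...,0]<6)|(h[...,0]>174))&(h[...,1]>150)&(P[...,2]>.0)&(P[...,2]<.12)&(abs(P[...,0])<.007)&(P[...,1]<-.06)&(P[...,1]>-.15)
Q=P[red]; top=Q[Q[:,2]>.02]; a=np.polyfit(top[:,1],top[:,2],1); print("red",len(top),np.percentile(top,[2,50,98],axis=0).round(4),"angle rad",np.pi/2-np.arctan(a[0]))
B=P[blue(p)&(abs(P[...,2]-.006)<.006)&(abs(P[...,0])<.07)&(P[...,1]>-.02)&(P[...,1]<.13)]
print("cover",cv2.minAreaRect((B[:,:2]*1000).astype(np.float32)),np.median(B[:,2]))
k=(P[...,2]>.0125)&(P[...,2]<.017)&(abs(P[...,0])<.012)&(P[...,1]>-.02)&(P[...,1]<.03); print("tongue end",np.percentile(P[k][:,1],99))
a=p["color"]; b=t["color"][100:340,120:440]; b=cv2.resize(b,(640,480))
cv2.imwrite("pics/fin.png",cv2.resize(np.hstack([a,b]),(800,300))[...,::-1])
E
```

```text
20.85 [-0.25641801  0.64582077  0.81281657]
red 1411 [[-6.800e-03 -1.488e-01  2.500e-02]
 [-1.000e-04 -1.171e-01  2.910e-02]
 [ 6.500e-03 -9.070e-02  3.230e-02]] angle rad 1.4805709456604832
cover ((-2.17742919921875, 12.731157302856445), (108.4677505493164, 25.662717819213867), 0.05750851705670357) 0.00647366612941953
tongue end 0.01961652023020888
```

View pics/fin.png

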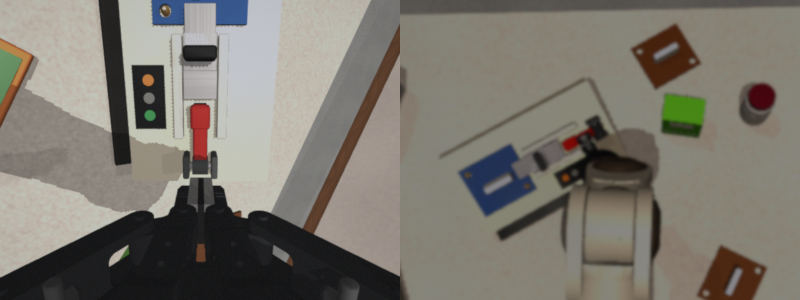

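The lever lies flat at 1.48 rad, with its tip at (200,115). The latch is home over the cover, the cover is flush, and the carton and bottle are untouched. The arm is clear, so I hand in the job.

```bash
python3 -c "
from workcell import bot
print(bot.job_done())"
```

```text
the job is handed in; nothing more can be done
None
```

The job is handed in. The cover is flush on both pins, the latch is fully home with its tongue 20 mm over the cover's edge, and the cam lever is down at 1.48 rad; I left the bottle, carton and calculator alone, and no result came back from the judging.

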